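# Key the grating disc onto the slicer's drive

### The job

The grating disc lies loose on the spindle of the white slicer, held up off its seat. With a fingertip, push it round until the notch in its rim stands over the orange drive pin, then press down on its black hub until the disc is fully home and flat on its seat, with the pin in the notch, and take the hand away. The disc must never be lifted, and everything else on the counter is to be left where it stands.

Things in the scene. Friction and masses are not known exactly. Their poses are not given: they have to be found in the camera images.
- machine: white slicer base fixed to the counter: round housing, 248 mm across, flat deck at 100 mm height, low block of buttons (60 mm high) on its -x side. Origin: at counter height on the spindle axis; z up, +x towards the drive pin. A steel spindle (20 mm thick, top at 128 mm) keeps the disc central; the disc's seat is a steel plate, 132 mm across, top at 105 mm height.
- pin (a point): point on top of the orange drive pin, 76 mm from the spindle axis, 113 mm above the counter. The pin is a bar 8 mm wide with a rounded top that lies radially from 71 to 105 mm from the axis, so that its outer 20 mm show beyond the disc's rim. It is fixed.
- disc: loose steel grating disc, 170 mm across, plate 6 mm thick, about 0.25 kg. Origin: centre of its underside; x points to its notch, z up. It turns about the spindle without end either way and stays where it is left (light dry friction). It starts with its underside at 114.5 mm height, 1.5 mm clear above the pin; seated, at 105 mm. Pressed with the notch off the pin, it is stopped by the pin.
- collar (a joint): black collar (90 mm across) under the disc that carries it; held by friction: the disc's weight does not move it, a downward push of about 7 N on the disc does, and it stays where it is pushed to. 0 = up (start), 0.0095 m = fully down, disc seated.
- rib (a point): on top of one of four black radial ribs on the disc, good to push against with a fingertip, 66 mm from the axis. They stand at 45 (this one), 135, 225 and 315 degrees from the notch, counted anticlockwise from above; each is 14 mm wide, reaches from 50 to 82 mm from the axis and stands 14 mm above the plate (top 20 mm above the disc's underside).
- notch (a point): middle of the notch, at the plate's upper face, 76 mm from the disc's axis. The notch is a slot 14 mm wide, open at the rim and 22 mm deep, with a yellow stripe along each side.
- hub_top (a point): centre of the flat top of the disc's black conical hub (48 mm across on top, 80 mm at its foot), 24.5 mm above the disc's underside; the place to press.
- spare_disc: bystander: spare slicing disc, 160 mm across, plain steel with a low grey hub; origin at the centre of its underside
- pusher: bystander: grey plastic food pusher, 64 mm wide, 93 mm tall; origin at the centre of its underside
- bowl: bystander: small blue bowl, 110 mm across, 50 mm tall; origin at the centre of its underside
- mug: bystander: white mug, 80 mm across, 90 mm tall; origin at the centre of its underside
- jar: bystander: amber glass jar with steel lid, 76 mm across, 110 mm tall; origin at the centre of its underside
- mill: bystander: wooden pepper mill, 56 mm across, 145 mm tall; origin at the centre of its underside

How it is judged:
On the way:
1. the disc has been turned so that its notch stands over the pin (within 6 mm) (horizontal distance between notch and pin below 0.006 m).
At the end, for the whole second after the job is handed in: The notch's middle is within 5 mm of the pin (seen from above), the disc's underside is within 2.2 mm of its seat (below 107.2 mm above the machine's foot), it is level within 0.03 rad, centred within 5 mm and at rest (horizontal distance between notch and pin below 0.005 m and z of disc in the frame of machine below 0.1072 m and angle between disc's own z axis and vertical below 0.03 rad and horizontal distance between disc and machine below 0.005 m and linear speed of disc below 0.01 m/s and angular speed of disc below 0.1 rad/s); the robot touches nothing.
It fails at once if the disc is lifted (more than 6 mm above its starting height) (z of disc in the frame of machine above 0.1205 m).
It fails at once if the disc is tipped up (more than 0.2 rad) (angle between disc's own z axis and vertical above 0.2 rad).
It fails at once if another thing on the counter is moved more than 15 mm (distance of any of spare_disc, pusher, bowl, mug, jar, mill from where it was at the start of the episode above 0.015 m).
It also fails if it takes over 51 s, if anything falls off the work surface, if the arm or the gripper's body presses on something with over 40 N, if the wrist force passes 120 N, or if a joint passes its speed limit or range.

### The arm

A 6-joint arm with a two-finger parallel gripper is mounted at the origin on the work surface. World frame = base frame: x ahead of the robot, y to its left, z up, the work surface at z = 0. Lengths are in m, angles in rad, forces in N, time in s.
With the tool pointing down it reaches from about 0.275 to 0.775 m from the base axis. Payload 14.6 kg.
Tool frame: the origin (TCP) lies midway between the tips of the shut fingers; the grasp point (between the pads) lies 19 mm behind it; z points along the fingers, x is the direction in which the jaws open and shut, and the axes are right-handed (so a half turn about z gives the same grasp; the last joint's range is limited). The gripper opens to 85 mm and grips with 20 to 120 N. Pads are 22 mm wide; open, the fingers measure 114 mm over their backs; the gripper's body (76 mm by 85 mm) begins 54 mm behind the grasp point. The pads swing forward as they close: fully open they stand 13 mm farther back than shut.
Start: joints at [-1.341, 0.263, -0.048, 1.259, 0, 1.415], TCP at [0.197, -0.487, 0.231] pointing down, gripper open.
Joint ranges: [-2.65, 2.65], [-0.89, 1.7], [-1.18, 1.37], [-2.13, 2.11], [-1.35, 1.29], [-3.14, 3.14]. Speed limits (rad/s): [1.89, 1.89, 2.57, 2.79, 3.14, 3.14].

### API

Orientations are given as a 3x3 rotation matrix whose columns are the frame's x, y, z axes.
In Python, from plant import manip gives the robot as it stands. The module is installed in compiled form; this text tells all that it offers.
- The arm moves only by the shell command python3 -m inch 'ROWS' [FORCE]. ROWS is JSON, a list of rows, each a list of 7 numbers: the opening, from -1 (shut) to 1 (fully open), so that 0 is half open, then the shift along the tool's x, y, z in m, then the turn, a rotation vector about the tool's x, y, z in rad. In form: [[fingers, tx, ty, tz, ax, ay, az], ...]. A call has 1 to 10 rows; each row shifts and turns the commanded pose from where the row before left it, along the tool's axes as they then stand; what a row does not reach is not made up. A row lasts 1/12 s, in which the tool goes at most 41.7 mm and 7.16 degrees, less where a joint would pass 70% of its speed; a pose out of reach is approached as far as the arm can. A call with a gripper value outside its range is refused whole. The fingers move at their own pace and stop on an object; FORCE is the grip in N (left out, the last holds). Time passes only in rows, so rows that do not move let the fingers close. It gives the time, the measured TCP pose, the force and the opening at its end, in the units of the state.
- manip.observe(): the state, without advancing time (a new reading comes with each control period).
- manip.grab_frame(name): name is "side" or "top" or "wrist"; returns (picture, depth): 480x640x3 uint8, red, green, blue; 480x640 float32, m along the optical axis (not along the pixel's ray), 0 where there is no reading.
- manip.camera_params(name): a dict with "K" (3x3 intrinsics, pixels), "R" (3x3) and "t" (3): a world point X has camera coordinates R X + t; the wrist camera has in their place "tool_from_camera" (4x4, takes a point from camera to tool coordinates, whose origin is the TCP and whose axes are the tool frame's). Camera axes: x right, y down, z forward; pixel columns grow to the right and rows downward; lengths in m; the calibration is good to about 2 mm. The wrist camera is an equidistant fisheye: a pixel r from the principal point sees the ray r / f radians off the axis. A picture is of the moment at which its call begins: read the wrist's pose just before it. camera_params takes no time and is no camera call.
- manip.hand_in(): hands the job in, once; it reports no verdict.
The state is a dict: "time": time; "joint_positions": joint angles; "joint_velocities": joint speeds; "effort": joint torques, N m; "ee_pos": TCP position; "tool_rot": TCP orientation; "wrist_force": force on the tool from outside, world axes, zero at the start; "wrist_torque": the same for the moment, N m; "finger_gap": opening from 0.0 (shut) to 1.0 (fully open).
Only numpy, scipy, OpenCV 4.12 (cv2) and the standard library are available. Lean on these libraries where they do the work, as an engineer would, in place of code of your own. Each camera call takes 0.05 s, during which the arm holds its last target. There are 200 camera calls.

## Working session

There is one attempt and no reset: what is moved stays moved. The work goes in short steps, Python scripts to look and compute and a shell command to move; the robot and the scene stay as the last step left them, time stands still between calls to the robot, and variables do not carry over. Pictures are saved under pics/ and viewed, about 8 in all and at most 12, crops included, and the job is handed in when it is done.

```bash
mkdir -p pics; cat > h.py <<'E'
import numpy as np, cv2
from plant import manip
def snap(n,fn):
    p,d=manip.grab_frame(n); cv2.imwrite(f'pics/{fn}.png',p[:,:,::-1]); np.save(f'pics/{fn}.npy',d); return p,d
def world(n,d,pts,z=None):
    c=manip.camera_params(n);K,R,t=[np.array(c[k]) for k in('K','R','t')]
    out=[]
    for u,v in pts:
        r=np.linalg.solve(K,[u,v,1.]); C=-R.T@t; w=R.T@r
        s=d[int(v),int(u)] if z is None else (z-C[2])/w[2]
        out.append(C+s*w)
    return np.array(out)
E
python3 - <<'E'
from h import *
snap('top','top1'); snap('side','side1')
s=manip.observe();print(s['ee_pos'],s['tool_rot'],s['time'])
for n in('top','side'):
  c=manip.camera_params(n);print(n,c['K'],-np.array(c['R']).T@c['t'])
E
```

```text
[ 0.19699749 -0.48640161  0.23087811] [[ 3.75330233e-01 -9.26891133e-01 -2.09352727e-04]
 [-9.26890720e-01 -3.75330265e-01  8.85932314e-04]
 [-8.99739221e-04 -1.38470081e-04 -9.99999586e-01]] 0.1
top [[580.00704444   0.         316.07919049]
 [  0.         580.00704444 243.69620032]
 [  0.           0.           1.        ]] [ 0.3048114  -0.00213308  1.8941121 ]
side [[540.97758724   0.         318.30314052]
 [  0.         540.97758724 232.27848872]
 [  0.           0.           1.        ]] [ 0.39260905 -1.10324118  1.14249785]
```

View pics/top1.png

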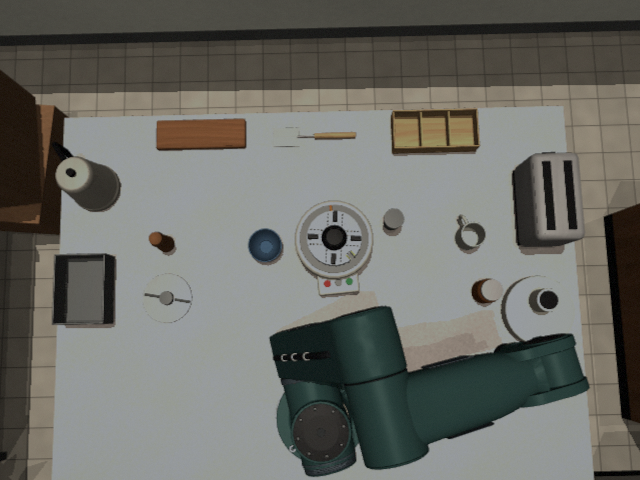

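View pics/side1.png

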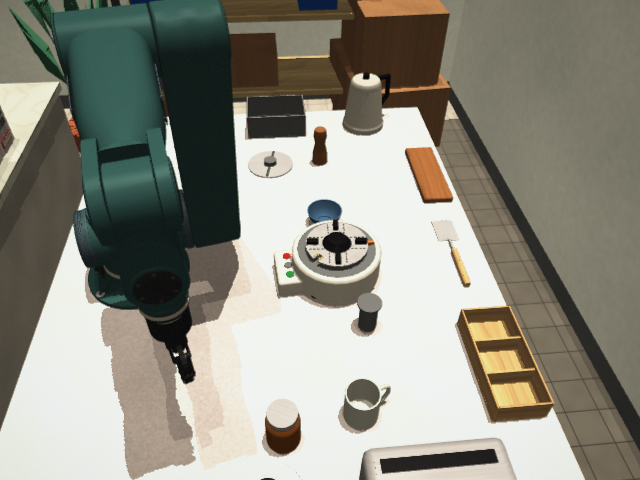

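The top view shows the machine at about (334,238). The orange pin is near (331,208), and the notch stripe is near (350,254). I'll enlarge both views.

```bash
python3 - <<'E'
from h import *
a=cv2.imread('pics/top1.png')[195:285,290:380]; b=cv2.imread('pics/side1.png')[210:300,285:385]
z=lambda i,w:cv2.resize(i,(w,540),interpolation=cv2.INTER_CUBIC)
cv2.imwrite('pics/crop1.png',z(a,540))
t=cv2.imread('pics/top1.png')[:,:,::-1].astype(int); hsv=cv2.cvtColor(t.astype('uint8'),cv2.COLOR_RGB2HSV)
sub=hsv[195:285,290:380]
for n,lo,hi in(('or',3,19),('ye',20,35)):
  m=(sub[...,0]>=lo)&(sub[...,0]<=hi)&(sub[...,1]>110)&(sub[...,2]>90); ys,xs=np.nonzero(m); print(n,[(x+290,y+195) for x,y in zip(xs,ys)][:40])
d=np.load('pics/top1.npy'); 
print(world('top',d,[(334,237),(331,208),(350,254)]))
E
```

```text
or [(np.int64(329), np.int64(206)), (np.int64(330), np.int64(206)), (np.int64(331), np.int64(206)), (np.int64(330), np.int64(207)), (np.int64(331), np.int64(207)), (np.int64(330), np.int64(208)), (np.int64(331), np.int64(208)), (np.int64(330), np.int64(209)), (np.int64(331), np.int64(209)), (np.int64(330), np.int64(210)), (np.int64(331), np.int64(210)), (np.int64(327), np.int64(280)), (np.int64(329), np.int64(281)), (np.int64(324), np.int64(284))]
ye []
[[ 0.55664075 -0.05503837  0.13950535]
 [ 0.65250462 -0.04898807  0.11104652]
 [ 0.50679745 -0.10410468  0.10806146]]
```

View pics/crop1.png

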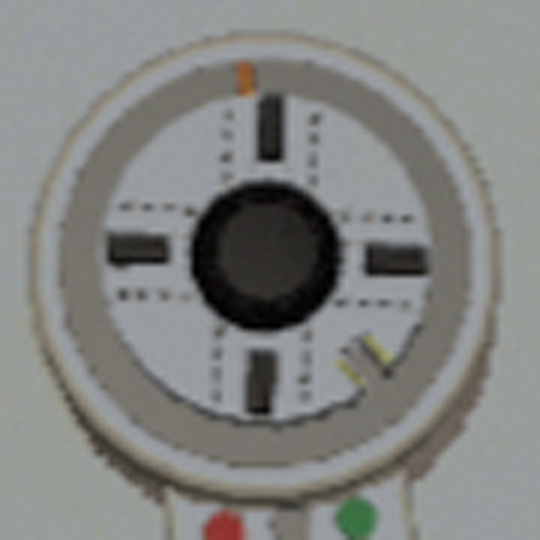

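```bash
python3 - <<'E'
from h import *
f=lambda l:[(290+x/6-.42,195+y/6-.42) for x,y in l]
r=world('top',None,f([(270,128),(138,249),(261,380),(397,260)]),.1345);c=r.mean(0)
p=world('top',None,f([(245,78)]),.113)[0];n=world('top',None,f([(362,363)]),.1205)[0]
h=world('top',None,f([(265,255)]),.139)[0]
pol=lambda q:(np.hypot(*(q-c)[:2]),np.degrees(np.arctan2(*(q-c)[1::-1])))
print(c,h,p);print([pol(q) for q in r],pol(p),pol(n))
E
```

```text
[ 0.55765521 -0.05518021  0.1345    ] [ 0.55648452 -0.05427291  0.139     ] [ 0.65350074 -0.04714024  0.113     ]
[(np.float64(0.0653370752257337), np.float64(-3.1242715090043887)), (np.float64(0.06568297856729705), np.float64(86.42521488233405)), (np.float64(0.06480680864490938), np.float64(175.99076293229675)), (np.float64(0.0666902225651083), np.float64(-94.03022488069837))] (np.float64(0.0961821451980681), np.float64(4.795007784955853)) (np.float64(0.0733522667521962), np.float64(-139.28674991074698))
```

Geometry checks out: ribs measured at about 66 mm, pin middle at 96 mm. The disc centre is (0.557,-0.055), the notch is at about -138.6° and the pin at about +4.8°. I'll turn the disc +143° anticlockwise by pushing the rib at -93.6° with shut fingers.

```bash
python3 -m inch '[[-1,-0.0142,-0.0276,0,0,0,0],[-1,-0.0142,-0.0276,0,0,0,0],[-1,-0.0142,-0.0276,0,0,0,0],[-1,-0.0142,-0.0276,0,0,0,0],[-1,-0.0142,-0.0276,0,0,0,0],[-1,-0.0142,-0.0276,0,0,0,0],[-1,-0.0142,-0.0276,0,0,0,0],[-1,-0.0142,-0.0276,0,0,0,0]]'
python3 -m inch '[[-1,-0.0142,-0.0276,0,0,0,0],[-1,-0.0142,-0.0276,0,0,0,0],[-1,-0.0142,-0.0276,0,0,0,0],[-1,-0.0142,-0.0276,0,0,0,0],[-1,-0.0142,-0.0276,0,0,0,0],[-1,-0.0142,-0.0276,0,0,0,0],[-1,-0.0142,-0.0276,0,0,0,0],[-1,-0.0142,-0.0276,0,0,0,0]]'
python3 -m inch '[[-1,0,0,0,0,0,-0.102],[-1,0,0,0,0,0,-0.102],[-1,0,0,0,0,0,-0.102],[-1,0,0,0,0,0,-0.102],[-1,0,0,0,0,0,-0.102],[-1,0,0,0,0,0,-0.102],[-1,0,0,0,0,0,0]]'
python3 - <<'E'
from h import *
s=manip.observe();print(s['ee_pos'],s['tool_rot'],s['time'],s['finger_gap'],s['wrist_force'])
snap('wrist','w1');print(manip.camera_params('wrist'))
E
```

```text
time: 0.77
ee_pos: [0.3597, -0.297, 0.2312]
tool_rot: [[0.375, -0.927, -0.0], [-0.927, -0.375, 0.0], [-0.0, 0.0, -1.0]]
wrist_force: [0.5, -0.1, 0.1]
finger_gap: -0.002
time: 1.43
ee_pos: [0.5218, -0.1088, 0.2311]
tool_rot: [[0.375, -0.927, -0.0], [-0.927, -0.375, 0.0], [-0.0, 0.0, -1.0]]
wrist_force: [1.4, -0.7, 0.4]
finger_gap: -0.001
time: 2.02
ee_pos: [0.5209, -0.1102, 0.231]
tool_rot: [[0.842, -0.539, -0.001], [-0.539, -0.842, 0.0], [-0.001, 0.0, -1.0]]
wrist_force: [-0.7, 0.0, -0.2]
finger_gap: -0.005
[ 0.52094957 -0.11019406  0.23101748] [[ 8.42358627e-01 -5.38917084e-01 -5.65591255e-04]
 [-5.38917058e-01 -8.42358807e-01  2.10599508e-04]
 [-5.89926447e-04  1.27406463e-04 -9.99999818e-01]] 2.0167 -0.005227285715363861 [-0.67556572  0.02213493 -0.20546532]
{'K': array([[371.64829954,   0.        , 325.95051573],
       [  0.        , 371.64829954, 242.11242995],
       [  0.        ,   0.        ,   1.        ]]), 'tool_from_camera': array([[ 9.99999902e-01, -2.47709826e-04, -3.65813190e-04,
        -6.42738310e-04],
       [ 3.46722476e-04,  9.53194063e-01,  3.02358990e-01,
        -7.83239081e-02],
       [ 2.73793668e-04, -3.02359087e-01,  9.53194055e-01,
        -1.41420675e-01],
       [ 0.00000000e+00,  0.00000000e+00,  0.00000000e+00,
         1.00000000e+00]])}
```

View pics/w1.png

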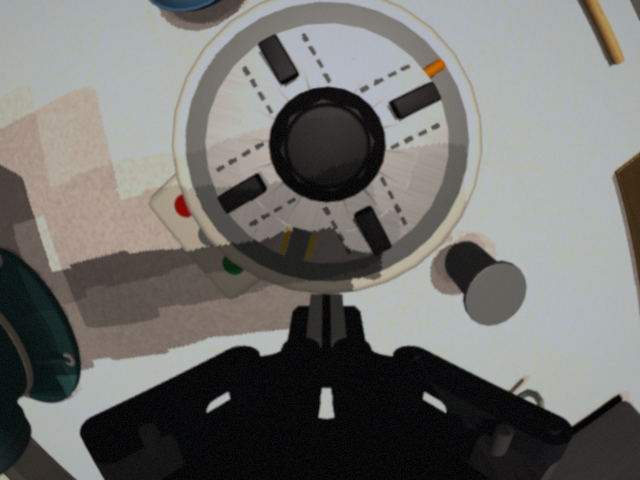

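The wrist view shows the hub at (328,143), ribs at (278,59), (416,100), (242,194) and (373,230), the notch at (300,242) and the pin at (434,69). I'll refine the estimate from these.

```bash
cat >> h.py <<'E'
def wr(pts,z,s):
    c=manip.camera_params('wrist');K=c['K'];T=c['tool_from_camera'];R=np.array(s['tool_rot']);p=np.array(s['ee_pos']);o=[]
    C=R@T[:3,3]+p
    for u,v in pts:
        a=np.array([(u-K[0,2]),(v-K[1,2])])/K[0,0];th=np.hypot(*a);d=np.r_[a/th*np.sin(th),np.cos(th)]
        w=R@T[:3,:3]@d;o.append(C+(z-C[2])/w[2]*w)
    return np.array(o)
def pol(q,c):return round(np.hypot(*(q-c)[:2]),4),round(np.degrees(np.arctan2(*(q-c)[1::-1])),1)
E
python3 - <<'E'
from h import *
s=manip.observe()
r=wr([(278,59),(416,100),(242,194),(373,230)],.1345,s);c=r.mean(0);print(c,wr([(328,143)],.139,s))
print([pol(q,c) for q in r],pol(wr([(434,69)],.113,s)[0],c),pol(wr([(300,242)],.1205,s)[0],c))
E
```

```text
[ 0.55765758 -0.05381691  0.1345    ] [[ 0.55887765 -0.05272118  0.139     ]]
[(np.float64(0.0643), np.float64(85.8)), (np.float64(0.0644), np.float64(-4.5)), (np.float64(0.0643), np.float64(176.0)), (np.float64(0.0638), np.float64(-94.3))] (np.float64(0.0935), np.float64(3.8)) (np.float64(0.0715), np.float64(-138.7))
```

```bash
python3 -m inch '[[-1,0,0,0.026,0,0,0],[-1,0,0,0.026,0,0,0],[-1,0,0,0.026,0,0,0],[-1,0,0,0.0255,0,0,0],[-1,0,0,0,0,0,0],[-1,0,0,0,0,0,0]]'
python3 -m inch '[[-1,0.0035,-0.0001,0,0,0,-0.0524],[-1,0.0035,-0.0001,0,0,0,-0.0524],[-1,0.0035,-0.0001,0,0,0,-0.0524],[-1,0.0035,-0.0001,0,0,0,-0.0524],[-1,0.0035,-0.0001,0,0,0,-0.0524],[-1,0.0035,-0.0001,0,0,0,-0.0524],[-1,0.0035,-0.0001,0,0,0,-0.0524],[-1,0.0035,-0.0001,0,0,0,-0.0524],[-1,0.0035,-0.0001,0,0,0,-0.0524],[-1,0.0035,-0.0001,0,0,0,-0.0524]]'
python3 - <<'E'
from h import *
s=manip.observe();print(pol(s['ee_pos'],np.r_[.5577,-.0545,0]))
snap('wrist','w2')
E
```

```text
time: 2.57
ee_pos: [0.5204, -0.11, 0.1275]
tool_rot: [[0.838, -0.545, -0.002], [-0.545, -0.838, 0.001], [-0.002, 0.0, -1.0]]
wrist_force: [0.4, 0.8, 0.7]
finger_gap: -0.001
time: 3.4
ee_pos: [0.5549, -0.1211, 0.1299]
tool_rot: [[0.999, -0.049, 0.002], [-0.049, -0.999, -0.001], [0.002, 0.001, -1.0]]
wrist_force: [-1.2, 0.9, 0.4]
finger_gap: 0.002
(np.float64(0.0667), np.float64(-92.4))
```

View pics/w2.png

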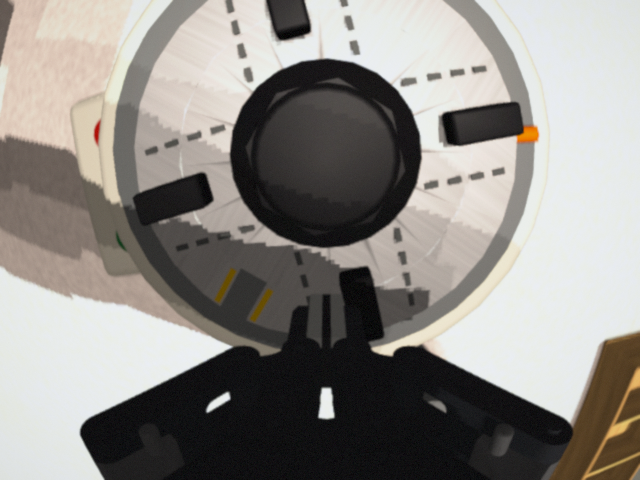

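The tip bears against the rib at (362,303) and the disc is turning. Next I continue the arc and check height.

```bash
python3 -m inch '[[-1,0.0035,-0.0001,0.001,0,0,-0.0524],[-1,0.0035,-0.0001,0.001,0,0,-0.0524],[-1,0.0035,-0.0001,0,0,0,-0.0524],[-1,0.0035,-0.0001,0,0,0,-0.0524],[-1,0.0035,-0.0001,0,0,0,-0.0524],[-1,0.0035,-0.0001,0,0,0,-0.0524],[-1,0.0035,-0.0001,0,0,0,-0.0524],[-1,0.0035,-0.0001,0,0,0,-0.0524],[-1,0.0035,-0.0001,0,0,0,-0.0524],[-1,0.0035,-0.0001,0,0,0,-0.0524]]'
python3 -c "
from h import *
print(pol(manip.observe()['ee_pos'],np.r_[.5577,-.0545,0]))"
```

```text
time: 4.28
ee_pos: [0.5887, -0.1138, 0.1278]
tool_rot: [[0.89, 0.456, 0.002], [0.456, -0.89, -0.001], [0.001, 0.002, -1.0]]
wrist_force: [-0.3, -1.0, 2.9]
finger_gap: -0.002
(np.float64(0.0669), np.float64(-62.4))
```

```bash
python3 -m inch '[[-1,0.0035,-0.0001,0,0,0,-0.0524],[-1,0.0035,-0.0001,0,0,0,-0.0524],[-1,0.0035,-0.0001,0,0,0,-0.0524],[-1,0.0035,-0.0001,0,0,0,-0.0524],[-1,0.0035,-0.0001,0,0,0,-0.0524],[-1,0.0035,-0.0001,0,0,0,-0.0524],[-1,0.0035,-0.0001,0,0,0,-0.0524],[-1,0.0035,-0.0001,0,0,0,-0.0524],[-1,0.0035,-0.0001,0,0,0,-0.0524],[-1,0.0035,-0.0001,0,0,0,-0.0524]]'
python3 -m inch '[[-1,0.0035,-0.0001,0,0,0,-0.0524],[-1,0.0035,-0.0001,0,0,0,-0.0524],[-1,0.0035,-0.0001,0,0,0,-0.0524],[-1,0.0035,-0.0001,0,0,0,-0.0524],[-1,0.0035,-0.0001,0,0,0,-0.0524],[-1,0.0035,-0.0001,0,0,0,-0.0524],[-1,0.0035,-0.0001,0,0,0,-0.0524],[-1,0.0035,-0.0001,0,0,0,-0.0524],[-1,0.0035,-0.0001,0,0,0,-0.0524],[-1,0.0035,-0.0001,0,0,0,-0.0524]]'
python3 - <<'E'
from h import *
s=manip.observe();print(pol(s['ee_pos'],np.r_[.5577,-.0545,0]),s['joint_positions'])
snap('wrist','w3')
E
```

```text
time: 5.12
ee_pos: [0.6143, -0.0904, 0.1278]
tool_rot: [[0.542, 0.84, 0.002], [0.84, -0.542, -0.001], [0.0, 0.002, -1.0]]
wrist_force: [-0.3, -1.1, 2.2]
finger_gap: -0.001
time: 5.95
ee_pos: [0.6248, -0.0574, 0.1278]
tool_rot: [[0.049, 0.999, 0.002], [0.999, -0.049, -0.001], [-0.001, 0.002, -1.0]]
wrist_force: [0.0, -0.7, 1.7]
finger_gap: -0.001
(np.float64(0.0671), np.float64(-2.5)) [-2.21170410e-01  4.80281571e-01  8.98042036e-03  1.09701546e+00
 -4.09285484e-04 -1.71996419e-01]
```

View pics/w3.png

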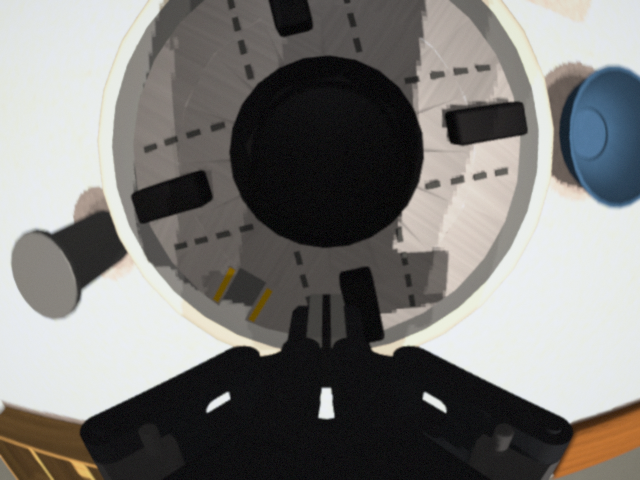

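The relative pose is unchanged: ribs at (487,122) and (172,196), notch at (243,288). I'll compute the remaining turn.

```bash
python3 - <<'E'
from h import *
s=manip.observe();c=np.r_[.5577,-.0545,0]
r=wr([(487,122),(172,196)],.1345,s);d=(r[0]-r[1]);print(np.degrees(np.arctan2(d[1],d[0])),r.mean(0),[pol(q,c) for q in r],pol(wr([(243,287)],.1205,s)[0],c), wr([(327,152)],.139,s))
E
```

```text
100.85390883911472 [ 0.55688215 -0.05203617  0.1345    ] [(np.float64(0.0647), np.float64(101.2)), (np.float64(0.0596), np.float64(-79.5))] (np.float64(0.0677), np.float64(-33.9)) [[ 0.55587376 -0.0521368   0.139     ]]
```

```bash
python3 -m inch '[[-1,0.0035,-0.0001,0,0,0,-0.0524],[-1,0.0035,-0.0001,0,0,0,-0.0524],[-1,0.0035,-0.0001,0,0,0,-0.0524],[-1,0.0035,-0.0001,0,0,0,-0.0524],[-1,0.0035,-0.0001,0,0,0,-0.0524],[-1,0.0035,-0.0001,0,0,0,-0.0524],[-1,0.0035,-0.0001,0,0,0,-0.0524],[-1,0.0035,-0.0001,0,0,0,-0.0524],[-1,0.0035,-0.0001,0,0,0,-0.0524],[-1,0.0035,-0.0001,0,0,0,-0.0524]]'
python3 -m inch '[[-1,0.0023,0,0,0,0,-0.035],[-1,0.0023,0,0,0,0,-0.035],[-1,0,0,0,0,0,0],[-1,0,0,0,0,0,0]]'
python3 - <<'E'
from h import *
s=manip.observe();print(pol(s['ee_pos'],np.r_[.5577,-.0545,0]))
p,d=snap('wrist','w4'); cv2.imwrite('pics/w4c.png',cv2.resize(p[150:350,130:430,::-1],(780,520),interpolation=cv2.INTER_CUBIC))
E
```

```text
time: 6.83
ee_pos: [0.6176, -0.0237, 0.1277]
tool_rot: [[-0.456, 0.89, 0.003], [0.89, 0.456, -0.001], [-0.002, 0.002, -1.0]]
wrist_force: [1.6, -2.1, 3.8]
finger_gap: -0.003
time: 7.17
ee_pos: [0.6153, -0.0194, 0.1273]
tool_rot: [[-0.516, 0.857, 0.002], [0.857, 0.516, -0.0], [-0.001, 0.002, -1.0]]
wrist_force: [2.1, 0.6, 6.3]
finger_gap: 0.0
(np.float64(0.0674), np.float64(31.4))
```

View pics/w4c.png

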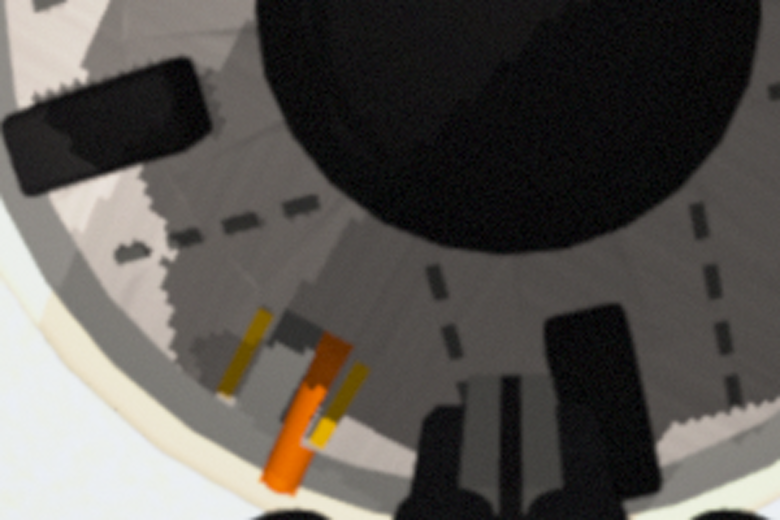

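```bash
python3 -m inch '[[-1,0,0,-0.002,0,0,0],[-1,0,0,0,0,0,0]]'
python3 - <<'E'
from h import *
s=manip.observe();s['ee_pos']=np.r_[.6153,-.0194,.1273];c=np.r_[.5577,-.0545,0]
f=lambda l:[(130+x/2.6,150+y/2.6) for x,y in l]
h=wr([(325,152)],.139,s)[0];print(h)
for p in wr(f([(335,340),(308,418),(282,488)]),.113,s): print('pin',pol(p,c))
for p in wr(f([(245,353),(338,405),(292,378)]),.1205,s): print('notch',pol(p,c))
E
```

```text
time: 7.38
ee_pos: [0.6147, -0.0195, 0.1285]
tool_rot: [[-0.517, 0.856, 0.001], [0.856, 0.517, -0.0], [-0.0, 0.001, -1.0]]
wrist_force: [0.5, -0.2, 0.6]
finger_gap: -0.002
[ 0.55641635 -0.05408318  0.139     ]
pin (np.float64(0.0658), np.float64(4.3))
pin (np.float64(0.0828), np.float64(5.4))
pin (np.float64(0.0998), np.float64(5.9))
notch (np.float64(0.0732), np.float64(-6.1))
notch (np.float64(0.0736), np.float64(8.3))
notch (np.float64(0.0725), np.float64(1.1))
```

Notch at 1.1° against pin at about 4.9°, so 3.8° more is needed. The 6 N upward force disappeared after I raised the tool 2 mm.

```bash
python3 -m inch '[[-1,0.0015,0,0,0,0,-0.022],[-1,0.0015,0,0,0,0,-0.022],[-1,0.0015,0,0,0,0,-0.022],[-1,0,0,0,0,0,0],[-1,0,0,0,0,0,0]]'
python3 - <<'E'
from h import *
s=manip.observe();print(pol(s['ee_pos'],np.r_[.5577,-.0545,0]))
p,d=snap('wrist','w5'); cv2.imwrite('pics/w5c.png',cv2.resize(p[150:350,130:430,::-1],(780,520),interpolation=cv2.INTER_CUBIC))
E
```

```text
time: 7.8
ee_pos: [0.6118, -0.0154, 0.1277]
tool_rot: [[-0.574, 0.819, -0.0], [0.819, 0.574, 0.0], [0.0, -0.0, -1.0]]
wrist_force: [0.1, 0.1, 0.5]
finger_gap: 0.001
(np.float64(0.0668), np.float64(35.9))
```

View pics/w5c.png

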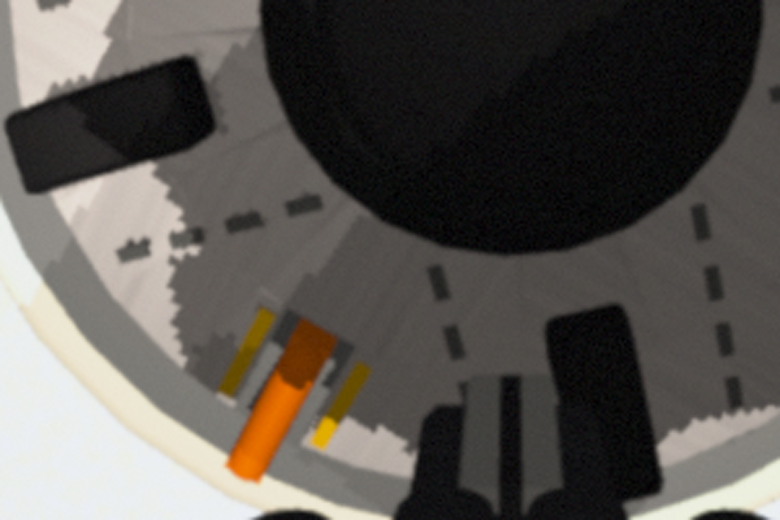

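The pin, running from (316,330) to (246,470), now shows inside the notch, whose stripes are at (246,353) and (340,405).

```bash
python3 - <<'E'
from h import *
s=manip.observe();c=np.r_[.5577,-.0545,0]
f=lambda l:[(130+x/2.6,150+y/2.6) for x,y in l]
for p in wr(f([(316,330),(281,400),(246,470)]),.113,s): print('pin',pol(p,c))
for p in wr(f([(246,353),(340,405),(293,379)]),.1205,s): print('notch',pol(p,c))
R=s['tool_rot']; print(R.T@(np.r_[.5577,-.0545,.18]-s['ee_pos']))
E
```

```text
pin (np.float64(0.0651), np.float64(5.2))
pin (np.float64(0.0812), np.float64(5.4))
pin (np.float64(0.099), np.float64(5.5))
notch (np.float64(0.0724), np.float64(-2.0))
notch (np.float64(0.0729), np.float64(12.8))
notch (np.float64(0.072), np.float64(5.4))
[-0.00095847 -0.06679312 -0.05229345]
```

The notch is centred on the pin: both read 5.4° in the same frame. Next I back off, lift and go over the hub.

```bash
python3 -m inch '[[-1,-0.008,0,0,0,0,0],[-1,0,0,-0.02,0,0,0],[-1,0,0,-0.025,0,0,0],[-1,0.0023,-0.0223,0,0,0,0],[-1,0.0023,-0.0223,0,0,0,0],[-1,0.0023,-0.0223,0,0,0,0],[-1,0,0,0,0,0,0]]'
python3 -m inch '[[-1,0,0,0.012,0,0,0],[-1,0,0,0.012,0,0,0],[-1,0,0,0.004,0,0,0],[-1,0,0,0.003,0,0,0],[-1,0,0,0.002,0,0,0],[-1,0,0,0,0,0,0]]'
```

```text
time: 8.43
ee_pos: [0.5555, -0.0563, 0.1731]
tool_rot: [[-0.573, 0.82, -0.001], [0.82, 0.573, -0.0], [0.0, -0.001, -1.0]]
wrist_force: [0.6, -0.0, -0.2]
finger_gap: 0.004
time: 8.93
ee_pos: [0.5581, -0.0548, 0.1397]
tool_rot: [[-0.574, 0.819, -0.0], [0.819, 0.574, 0.0], [0.0, -0.0, -1.0]]
wrist_force: [-0.0, 0.5, 0.8]
finger_gap: -0.002
```

```bash
python3 -m inch '[[-1,0,0,0.002,0,0,0],[-1,0,0,0.002,0,0,0],[-1,0,0,0.002,0,0,0],[-1,0,0,0,0,0,0]]'
python3 -m inch '[[-1,0,0,0.002,0,0,0],[-1,0,0,0.002,0,0,0],[-1,0,0,0.001,0,0,0],[-1,0,0,0.001,0,0,0],[-1,0,0,0,0,0,0],[-1,0,0,0,0,0,0]]'
```

```text
time: 9.27
ee_pos: [0.5582, -0.0548, 0.134]
tool_rot: [[-0.574, 0.819, 0.001], [0.819, 0.574, -0.0], [-0.001, 0.001, -1.0]]
wrist_force: [0.5, -0.2, 0.7]
finger_gap: 0.0
time: 9.77
ee_pos: [0.5584, -0.0549, 0.1312]
tool_rot: [[-0.574, 0.819, 0.004], [0.819, 0.574, -0.001], [-0.003, 0.002, -1.0]]
wrist_force: [-14.7, 3.2, 46.9]
finger_gap: -0.001
```

47 N at z 0.131 is a hard stop, below the 137.5 mm that a pin stop would give. I'll raise the tool and check with depth.

```bash
python3 -m inch '[[-1,0,0,-0.004,0,0,0],[-1,0,0,-0.01,0,0,0],[-1,0,0,-0.03,0,0,0],[-1,0,0,-0.04,0,0,0],[-1,0,-0.035,-0.01,0,0,0],[-1,0,-0.035,0,0,0,0],[-1,0,0,0,0,0,0]]'
python3 - <<'E'
from h import *
s=manip.observe()
p,d=snap('wrist','w6'); cv2.imwrite('pics/w6s.png',p[:,:,::-1])
# fisheye depth -> world cloud
c=manip.camera_params('wrist');K=c['K'];T=c['tool_from_camera'];R=np.array(s['tool_rot'])
v,u=np.mgrid[0:480,0:640];a=(u-K[0,2])/K[0,0];b=(v-K[1,2])/K[0,0];th=np.hypot(a,b)+1e-9
k=np.tan(th)/th; P=np.stack([a*k*d,b*k*d,d],-1)
W=(P@T[:3,:3].T+T[:3,3])@R.T+s['ee_pos'];np.save('pics/w6w.npy',W)
g=(d>0)
r=np.hypot(W[...,0]-.5577,W[...,1]+.0545);az=np.degrees(np.arctan2(W[...,1]+.0545,W[...,0]-.5577))
for lo,hi in((0,.02),(.043,.048),(.092,.1),(.108,.12)):
  for q in range(-180,180,45):
    m=g&(r>lo)&(r<hi)&(az>q)&(az<q+45)
    if m.sum()>10: print(lo,q,m.sum(),np.median(W[...,2][m]).round(4))
E
```

```text
time: 10.35
ee_pos: [0.4975, -0.0968, 0.223]
tool_rot: [[-0.573, 0.82, 0.0], [0.82, 0.573, -0.001], [-0.001, -0.0, -1.0]]
wrist_force: [0.6, 0.1, 0.7]
finger_gap: 0.002
0.043 -180 270 0.1118
0.043 -135 230 0.1119
0.043 -90 252 0.1118
0.043 -45 107 0.112
0.043 90 206 0.1118
0.043 135 271 0.1118
0.092 -180 9772 0.311
0.092 -135 5851 0.3011
0.092 -90 753 0.0999
0.092 -45 150 0.0999
0.092 0 28 0.1001
0.092 90 449 0.1
0.092 135 1098 0.1002
0.108 -180 2038 0.0985
0.108 -135 1834 0.0984
0.108 -90 1123 0.0984
0.108 -45 213 0.0985
0.108 0 39 0.0988
0.108 90 699 0.0987
0.108 135 1505 0.0986
```

View pics/w6s.png

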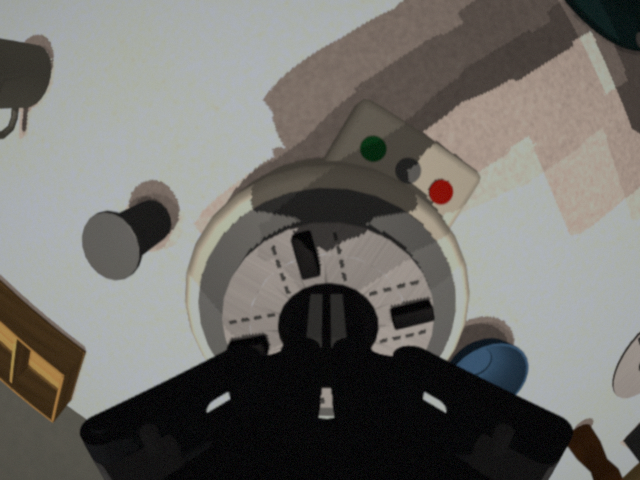

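The plate top reads 111.8 mm uniformly, against 111.0 when seated and a limit of 113.2, so the disc is level and home. The notch is hidden by the gripper here, so I'll move to see it.

```bash
python3 -m inch '[[-1,0,0.035,0,0,0,0],[-1,0,0.035,0,0,0,0],[-1,0,0.035,0,0,0,0],[-1,0,0.035,0,0,0,0],[-1,0,0,0,0,0,0],[-1,0,0,0,0,0,0]]'
python3 - <<'E'
from h import *
s=manip.observe()
p,d=snap('wrist','w7'); cv2.imwrite('pics/w7s.png',cv2.resize(p[100:360,150:500,::-1],(780,580),interpolation=cv2.INTER_CUBIC))
c=manip.camera_params('wrist');K=c['K'];T=c['tool_from_camera'];R=np.array(s['tool_rot'])
v,u=np.mgrid[0:480,0:640];a=(u-K[0,2])/K[0,0];b=(v-K[1,2])/K[0,0];th=np.hypot(a,b)+1e-9
k=np.tan(th)/th; P=np.stack([a*k*d,b*k*d,d],-1)
W=(P@T[:3,:3].T+T[:3,3])@R.T+s['ee_pos']
r=np.hypot(W[...,0]-.5577,W[...,1]+.0545);az=np.degrees(np.arctan2(W[...,1]+.0545,W[...,0]-.5577))
for lo,hi in((0,.015),(.043,.048),(.092,.1)):
  print(lo,[(q,np.median(W[...,2][m]).round(4)) for q in range(-180,180,45) for m in[(d>0)&(r>lo)&(r<hi)&(az>q)&(az<q+45)] if m.sum()>10])
E
```

```text
time: 10.9
ee_pos: [0.6163, -0.0131, 0.2205]
tool_rot: [[-0.576, 0.818, -0.001], [0.818, 0.576, 0.0], [0.001, -0.001, -1.0]]
wrist_force: [-1.0, -0.4, -0.1]
finger_gap: -0.002
0 [(-180, np.float64(0.1301)), (-135, np.float64(0.1304)), (-90, np.float64(0.1305)), (-45, np.float64(0.1303)), (0, np.float64(0.1304)), (45, np.float64(0.1303)), (90, np.float64(0.1304)), (135, np.float64(0.1303))]
0.043 [(-180, np.float64(0.1119)), (-135, np.float64(0.1119)), (-90, np.float64(0.1119)), (-45, np.float64(0.112)), (0, np.float64(0.1119)), (45, np.float64(0.1118)), (90, np.float64(0.1119)), (135, np.float64(0.1119))]
0.092 [(-180, np.float64(0.1001)), (-135, np.float64(0.1)), (-90, np.float64(0.1)), (-45, np.float64(0.1)), (0, np.float64(0.1001)), (45, np.float64(0.1001)), (90, np.float64(0.1)), (135, np.float64(0.1001))]
```

View pics/w7s.png

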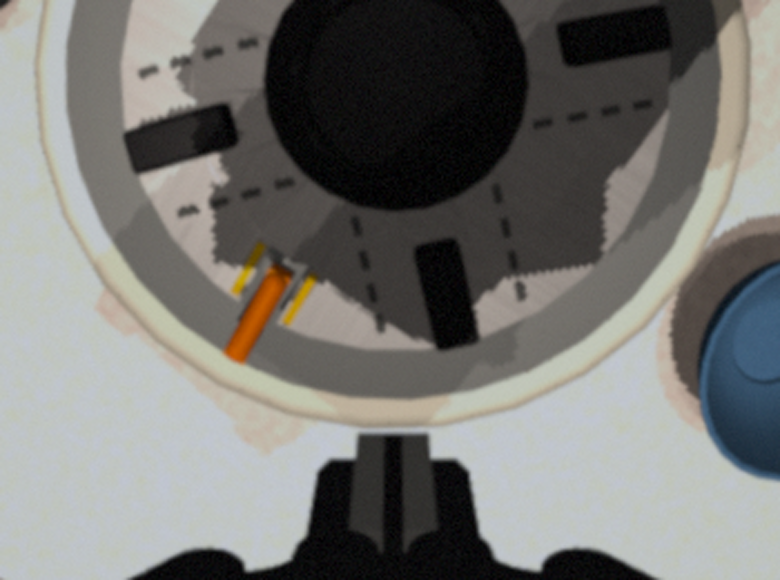

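```bash
python3 -c "
from plant import manip
print(manip.hand_in())"
```

```text
the job is handed in; nothing more can be done
None
```

The disc is turned onto the drive pin and pressed down, and I handed the job in at about 11 s. I pushed one rib anticlockwise about 143° with the shut fingers. I pressed the hub to a hard stop of about 47 N and then moved the hand clear. No verdict came back.

**Last checks that agreed:**
- **Notch:** before pressing, notch and pin both read 5.4°. The last picture shows the pin standing inside the notch, between the yellow stripes.
- **Level:** the plate's top read 111.8–112.0 mm all the way round.
- **Hand:** the wrist force was about 1 N or less, within sensor noise, and the tool was 220 mm above the counter.

**Checks that disagreed or were not made:**
- **Height:** the plate and hub both read about 0.9 mm above their fully seated heights. That puts the underside at about 105.9 mm, inside the 107.2 mm limit. It could be a depth error, but I did not press again to find out.
- **Forces:** the stop was harder than I meant and included about 15 N sideways. The tip also showed a brief 6 N upward force during turning, which went away when I raised it 2 mm.
- **Collar:** I did not see the expected 7 N push in the force readings while pressing the disc down.
- **Other objects:** I kept clear of the other things on the counter, but did not measure their positions again at the end.

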